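Post the used sensor cards into the collection box

TASK

Post the two used sensor cards (the ones with the red band) one after the other through the slot in the sloping lid of the collection box, so that each drops wholly inside. Leave the fresh green card standing in the rack and do not disturb the other things on the bench.

Things in the scene. Friction and masses are not known exactly. Their poses are not given: they have to be found in the camera images.
- red_a_mid (a point): used card: stiff flat sensor card, 8 mm thick (own x), 60 wide (own y), 110 long (own z), about 65 g, white with gold strips below and a red band round the top 40 mm. The point is its centre; own +z runs to its top end. It stands on end in the rack, leaning 30 degrees from upright, top away from the robot; any card may have any of the three places
- red_b_mid (a point): the other used card, the same as red_a_mid: 8 x 60 x 110 mm, axes and stance alike, red band
- green_mid (a point): fresh card, same size, axes and stance, but with a green band; it stays in the rack, not shifted
- rack: fixed grey rack, 270 mm long (own y), 110 deep, three card places 90 mm apart along y; origin at the centre of its underside. Cards stand on a ledge 30 mm up and lean on a back board (own -x side, away from the robot) that reaches 45 mm up the card; a 12 mm lip holds the other face. The upper 65 mm of each card is free on both faces
- box: fixed white collection box shaped like a wedge, 200 mm deep (own x) and 140 mm wide (own y), walls 5 mm; origin at the centre of its underside. Its blue lid slopes down to its front (own -x): lid 105 mm high at the front, 245 mm at the back. Hollow, so a card falls well clear of the lid
- lid: flat blue lid of the box, fixed, 244 x 152 mm, sloping 35 degrees from level. Origin at the middle of its outer face, 175 mm above the bench; own x points up the slope, own y is level, own z straight out. On it lies a bright steel plate, 104 mm long along lid y, 80 mm along lid x, 8 mm thick, 4 mm proud of the lid, with the slot in it; the lid is open beneath
- plate_mid (a point): middle of the lid, level with the steel plate's outer face; axes as the lid. The slot, 70 mm along y (centred), 12 mm along x, square-edged, runs straight through along z. The plate is clamped anew each time up to 7 mm up or down x from here: NOT measured, so feel for the slot with the card's edge or look. The plate holds against 100 N. A card let go half-way through slides in by its weight
- meter_mid (a point): bystander: white and blue instrument with black rubber ends, 106 x 170 x 48 mm, loose; the point is its centre
- dish_mid (a point): bystander: small brass dish, 64 mm across, 25 mm high, loose; the point is its centre
- breadboard_mid (a point): bystander: white plug board with a green circuit on top, 55 x 85 x 18 mm, loose; the point is its centre

How it is judged:
By the outcome, as a careful person would: the job done as asked, in the order asked, and still so for the second after the job is handed in, with the robot touching nothing.
It also fails if it takes over 58 s, if anything falls off the work surface, if the arm or the gripper's body presses on something with over 40 N, if the wrist force passes 120 N, or if a joint passes its speed limit or range.

ROBOT

A 7-joint arm with a two-finger parallel gripper is mounted at the origin on the work surface. World frame = base frame: x ahead of the robot, y to its left, z up, the work surface at z = 0. Lengths are in m, angles in rad, forces in N, time in s.
With the tool pointing down it reaches from about 0.4 to 0.925 m from the base axis. Payload 4.1 kg.
Tool frame: the origin (TCP) lies at the very end of the fingers, on their centre line; the grasp point (between the pads) lies 19 mm behind it (arm.grip_point_offset is the distance from the TCP to the grasp point, in m); z points along the fingers, y is the line along which they close (so a half turn about z gives the same grasp; the last joint's range is limited). The gripper opens to 85 mm and grips with 20 to 120 N. Pads are 22 mm wide; open, the fingers measure 114 mm over their backs; the gripper's body (76 mm by 85 mm) begins 54 mm behind the grasp point. The pads swing forward as they close: fully open they stand 13 mm farther back than shut.
Start: joints at [-1.352, 0.398, 0.045, 1.537, -0.019, 1.207, -0.051], TCP at [0.203, 0.617, 0.231] pointing down, gripper open.
Joint ranges: [-2.82, 2.82], [-0.49, 2.23], [-1.37, 1.46], [0, 2.46], [-1.36, 4.5], [0.23, 2], [-2.94, 2.94]. Speed limits (rad/s): [2.57, 2.57, 3.14, 3.14, 3.14, 3.14, 3.14].

INTERFACE

Orientations are given as a unit quaternion [w, x, y, z].
In Python, from rig import arm, command_gripper, status, eyes, spotter gives the robot as it stands. The module is installed in compiled form; this text tells all that it offers. Calls block until the motion is done:
- arm.move_ptp(position, orientation): joint-space move of the TCP to a pose.
- arm.line_to(position, rot=None, feed=0.15): straight line of the TCP; rot=None keeps the orientation; feed is the mean speed in m/s.
- arm.move_joints(angles): joint-space move.
- command_gripper(opening, grasp_force=None): opening from 0.0 (shut) to 1.0 (fully open); grasp_force is the grip in N (None keeps the last); returns when the fingers have stopped.
- arm.pause(seconds).
- arm.inverse_kinematics(position, orientation): joint angles nearest the present ones, or None.
- status.read_state(): the state.
- eyes.read_camera(name): name is "side" or "top"; returns a dict with "color" (400x640x3 uint8, red, green, blue), "fx", "fy", "cx", "cy" (pixels), "dist" ([k1, k2, p1, p2, k3] as OpenCV has them; the pictures are not rectified), "R" (3x3) and "t" (3): a world point X has camera coordinates R X + t. Camera axes: x right, y down, z forward; pixel columns grow to the right and rows downward; lengths in m; the calibration is good to about 2 mm. A picture is of the moment at which its call begins. There is no depth.
A pose or a line that the arm cannot do raises arm.MotionError and nothing moves.
- arm.hand_in(): hands the job in; it is judged then, once.
Trained networks look in a picture, given as the dict that the camera call returned (one of the last four; its "shot" number tells which), for a name from the list of things; names that differ only in an ending like _2 or _b are one class to them, and where a whole thing is asked for, a point or a joint stands for the part that bears it (a point fixed in the world has none). Each returns a list of dicts, best first, with "confidence" (0 to 1); they miss things now and then, are a little off and sometimes report something else, mostly with a low value. They report only what shows in the picture. A call takes as long as a camera call.
- spotter.spot_in(thing, picture): "centre" ([x, y, z] in m, in world coordinates, good to about 4 mm: the middle of the surface that is visible of it).
- spotter.outline_of(thing, picture): "pixels" (400x640 bool, what is visible of it).
- spotter.tip_of(thing, picture): "centre" ([x, y, z] in m, in world coordinates, good to about 4 mm: a listed point, or the origin of a listed thing).
The state is a dict: "time_s": time; "qpos": joint angles; "dq": joint speeds; "joint_efforts": joint torques, N m; "eef_pos": TCP position; "eef_rot": TCP orientation; "ft_force": force on the tool from outside, world axes, zero at the start; "ft_torque": the same for the moment, N m; "opening": opening from 0.0 (shut) to 1.0 (fully open); "grip_force": force on a finger pad.
Only numpy, scipy, OpenCV 4.12 (cv2) and the standard library are available. Lean on these libraries where they do the work, as an engineer would, in place of code of your own. Each camera call takes 0.05 s, during which the arm holds its last target. There are 200 camera calls.

## Working session

There is one attempt and no reset: what is moved stays moved. The work goes in short steps, each a Python script; the robot and the scene stay as the last script left them, time stands still between calls to the robot, and variables do not carry over. Pictures are saved under pics/ and viewed, at most 10 in all, crops included, and the job is handed in when it is done.

```bash
mkdir -p pics; ls
python3 - <<'E'
from rig import arm, command_gripper, status, eyes, spotter
import cv2, numpy as np
P={}
for n in ("side","top"):
    p=eyes.read_camera(n); P[n]=p
    cv2.imwrite(f"pics/{n}0.png",p["color"][:,:,::-1])
    print(n,p["fx"],p["cx"],p["cy"],p["dist"],np.round(-p["R"].T@p["t"],3),np.round(p["R"][2],3))
    for th in ("red_a_mid","green_mid","rack","box","lid","plate_mid","meter_mid","dish_mid","breadboard_mid"):
        print(th,[(np.round(d["centre"],3).tolist(),round(d["confidence"],2)) for d in spotter.tip_of(th,p)][:4])
s=status.read_state(); print({k:np.round(v,3) for k,v in s.items()}, arm.grip_point_offset)
E
```

```text
pics
side 367.53387232018287 315.9234296349768 205.3782399582574 [-0.04817742  0.          0.          0.          0.        ] [0.437 0.53  0.699] [ 0.164 -0.655 -0.737]
red_a_mid [([0.572, -0.289, 0.079], 0.83), ([0.515, 0.212, 0.174], 0.73)]
green_mid [([0.581, -0.2, 0.078], 0.73)]
rack [([0.548, -0.196, 0.002], 0.76)]
box []
lid [([0.514, 0.21, 0.178], 0.82)]
plate_mid [([0.515, 0.211, 0.184], 0.97)]
meter_mid [([0.781, -0.061, 0.025], 0.87), ([0.395, 0.098, 0.014], 0.69)]
dish_mid [([0.398, 0.1, 0.013], 0.47), ([0.517, 0.208, 0.176], 0.28)]
breadboard_mid []
top 456.5931667791886 314.89127158375607 193.83577265748173 [-0.05458626  0.          0.          0.          0.        ] [0.458 0.012 1.119] [ 0.133 -0.019 -0.991]
red_a_mid [([0.575, -0.286, 0.077], 0.78)]
green_mid [([0.579, -0.201, 0.078], 0.89)]
rack [([0.552, -0.197, 0.002], 0.91)]
box [([0.514, 0.212, 0.002], 0.96)]
lid [([0.511, 0.214, 0.178], 0.95)]
plate_mid []
meter_mid [([0.782, -0.056, 0.026], 0.68)]
dish_mid [([0.396, 0.1, 0.011], 0.86)]
breadboard_mid [([0.772, 0.12, 0.008], 0.96)]
{'time_s': np.float64(1.0), 'qpos': array([-1.352,  0.398,  0.045,  1.537, -0.019,  1.207, -0.051]), 'dq': array([ 0.001,  0.001, -0.   ,  0.   , -0.   ,  0.   , -0.001]), 'joint_efforts': array([ 1.0000e-03, -4.7501e+01,  1.3630e+00, -2.5453e+01,  1.1000e-02,
        1.0000e-03, -0.0000e+00]), 'eef_pos': array([0.203, 0.617, 0.231]), 'eef_rot': array([0.   , 0.158, 0.987, 0.   ]), 'ft_force': array([-0.058, -0.481,  0.725]), 'ft_torque': array([ 0.03 , -0.026, -0.015]), 'grip_force': np.float64(0.0), 'opening': np.float64(0.999)} 0.0187
```

View pics/side0.png

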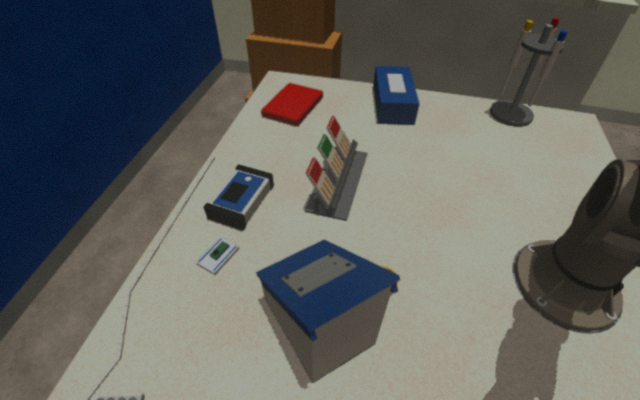

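View pics/top0.png

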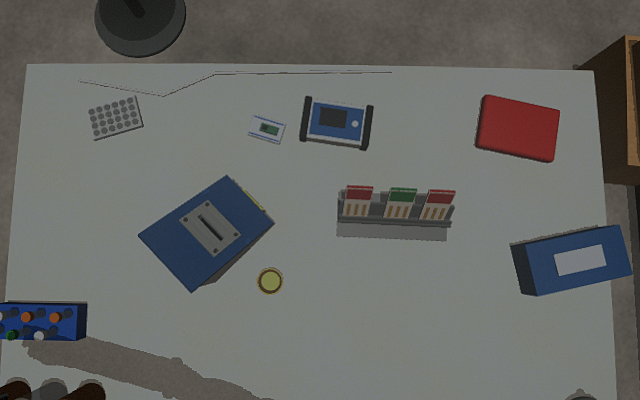

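The cards stand red/green/red (top view at about 358, 402 and 440 px along row 195), so green is in the middle. The slot is the dark line in the plate, at about (210,228). Next I'll fit the rack row and lid poses using both cameras.

```bash
cat > h.py <<'E'
from rig import arm, command_gripper, status, eyes, spotter
import cv2, numpy as np, json
from scipy.spatial.transform import Rotation as Ro
from scipy.optimize import least_squares
def K(p): return np.array([[p["fx"],0,p["cx"]],[0,p["fy"],p["cy"]],[0,0,1.]])
def proj(p,X):
    return cv2.projectPoints(np.atleast_2d(X).astype(float),cv2.Rodrigues(np.array(p["R"]))[0],np.array(p["t"],float),K(p),np.array(p["dist"],float))[0][:,0]
def plane_hit(p,uv,o,n):   # pixels -> points on plane
    q=cv2.undistortPoints(np.array(uv,float).reshape(-1,1,2),K(p),np.array(p["dist"],float))[:,0]
    d=np.c_[q,np.ones(len(q))]@p["R"]; c=-p["R"].T@p["t"]
    return c+d*(((o-c)@n)/(d@n))[:,None]
def hullc(uv):
    m=cv2.moments(cv2.convexHull(uv.astype(np.float32))); return np.array([m["m10"],m["m01"]])/m["m00"]
def lidR(yaw): return Ro.from_euler("z",yaw)*Ro.from_euler("y",-35,degrees=True)
def cardR(yaw): # yaw: direction of lean (top away); card x = horizontal-ish normal toward robot side
    return Ro.from_euler("z",yaw)*Ro.from_euler("y",30,degrees=True)   # card z=(sin30,0,cos30) in yawed frame
def quat(R): q=R.as_quat(); return [q[3],q[0],q[1],q[2]]
E
cat > fit.py <<'E'
from h import *
P={n:eyes.read_camera(n) for n in("side","top")}
np.save("P.npy",P,allow_pickle=True)
box=np.array([[x,y,z] for x in(-.004,.004) for y in(-.03,.03) for z in(.015,.055)])
g0=np.array([.580,-.2,.0796])
meas=[]
for n,p in P.items():
    hsv=cv2.cvtColor(p["color"],cv2.COLOR_RGB2HSV); H,S,V=[hsv[:,:,i].astype(int) for i in range(3)]
    red=((H<10)|(H>170))&(S>110)&(V>50); grn=(H>45)&(H<90)&(S>90)&(V>30)
    for k,m in((-1,red),(0,grn),(1,red)):
        c=hullc(proj(p,g0+[0,.09*k,0]+cardR(0).apply(box)))
        nn,lab,st,ce=cv2.connectedComponentsWithStats(m.astype(np.uint8))
        ok=[i for i in range(1,nn) if st[i,4]>40 and np.hypot(*(ce[i]-c))<25]
        for i in ok[:1]: meas.append((n,k,ce[i])); print(n,k,c.round(1),ce[i].round(1),st[i])
def res(v):
    R=cardR(v[2]); r=[]
    for n,k,c in meas:
        o=np.array([v[0],v[1],.0796])+Ro.from_euler("z",v[2]).apply([0,.09*k,0])
        r+=list(hullc(proj(P[n],o+R.apply(box)))-c)
    return r
f=least_squares(res,[.58,-.2,0]); print("row",f.x.round(4),np.round(f.fun,1))
# lid
C={}
for n,p in P.items():
    o=spotter.outline_of("lid",p)
    print(n,[(d["confidence"],d["pixels"].sum()) for d in o])
    cs,_=cv2.findContours(o[0]["pixels"].astype(np.uint8),cv2.RETR_EXTERNAL,cv2.CHAIN_APPROX_NONE)
    h=cv2.convexHull(max(cs,key=cv2.contourArea)); 
    C[n]=cv2.approxPolyN(h,4,ensure_convex=True).reshape(-1,2).astype(float); print(C[n].tolist())
cor=np.array([[x,y,0] for x,y in((.122,.076),(.122,-.076),(-.122,-.076),(-.122,.076))])
def rl(v):
    r=[]
    for n in P:
        q=proj(P[n],np.array([v[0],v[1],.175])+lidR(v[2]).apply(cor))
        r+=list((q-C[n][np.argmin(np.linalg.norm(q[:,None]-C[n],axis=2),1)]).ravel())
    return r
best=min((least_squares(rl,[.513,.212,y],loss="soft_l1") for y in np.arange(-3.1,3.1,.4)),key=lambda f:f.cost)
print("lid",best.x.round(4),best.cost,np.round(rl(best.x),1))
json.dump(dict(row=f.x.tolist(),lid=best.x.tolist()),open("fit.json","w"))
# rectified plate views, 0.25mm/px
v=best.x;R=lidR(v[2]);o=np.array([v[0],v[1],.175])+R.apply([0,0,.004])
ims=[]
for n,p in P.items():
    a=np.array([[x,y,0] for x,y in((.06,.06),(.06,-.06),(-.06,-.06),(-.06,.06))])
    M=cv2.getPerspectiveTransform(proj(p,o+R.apply(a)).astype(np.float32),np.float32([[0,0],[480,0],[480,480],[0,480]]))
    w=cv2.warpPerspective(p["color"],M,(480,480),flags=cv2.INTER_CUBIC)[:,:,::-1]; ims.append(w[:,40:440])
cv2.imwrite("pics/plate.png",np.hstack(ims))
E
python3 fit.py
```

```text
side -1 [331.8 125.5] [333.8 126.5] [328 116  12  22 142]
side 0 [324.3 145.6] [326.2 146.6] [322 137  10  20 111]
side 1 [315.8 168.4] [314.4 170.3] [306 158  17  26 210]
top -1 [440.8 192.9] [439.6 198.2] [427 194  27  10 216]
top 0 [401.2 192.6] [403.  188.8] [391 188  26   3  43]
top 1 [361.2 192.2] [359.3 186.6] [347 186  26   3  41]
row [ 5.809e-01 -1.995e-01  4.000e-04] [-2.3 -1.  -2.3 -1.   1.  -1.8  1.  -5.7 -2.1  3.4  1.7  5.2]
side [(0.65, np.int64(6683))]
[[404.0, 277.0], [308.0, 332.0], [255.0, 272.0], [323.0, 239.0]]
top [(0.98, np.int64(7493))]
[[273.0, 222.0], [190.0, 293.0], [136.0, 234.0], [226.0, 174.0]]
lid [0.5125 0.2134 2.3556] 10.54167652089001 [-3.5 -1.3  0.6 -3.5  1.3  0.7  1.9  0.5 -0.4 -1.5 -0.2 -0.4 -1.3  0.2
 -1.4  0.4]
```

View pics/plate.png

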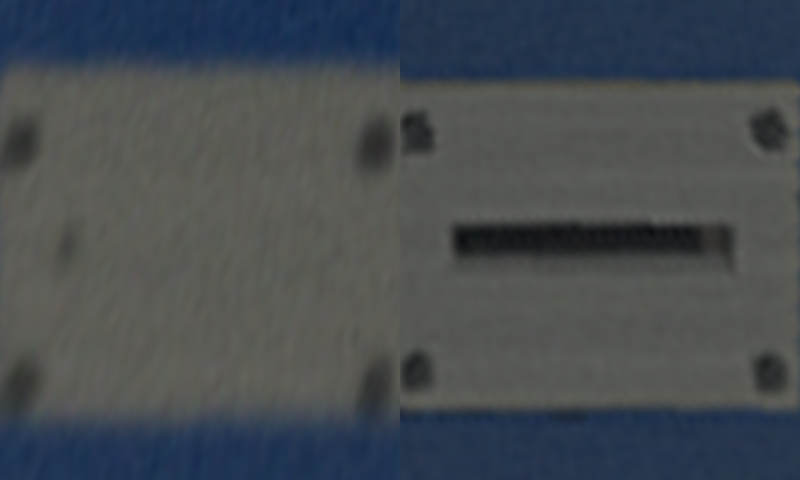

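The rectified top view shows the slot spanning rows 222–270 and columns 452–735. That puts it at x≈-1.5 mm and y≈+1.6 mm from the fitted lid middle, and the plate edges agree. The card masks in the top view were only partial, so I'll refit with looser thresholds and test the reach.

```bash
cat > fit2.py <<'E'
from h import *
P=np.load("P.npy",allow_pickle=True).item()
box=np.array([[x,y,z] for x in(-.004,.004) for y in(-.03,.03) for z in(.015,.055)])
g0=np.array([.580,-.2,.0796]); meas=[]
for n,p in P.items():
    r,g,b=[p["color"][:,:,i].astype(float) for i in range(3)]
    red=(r>1.6*g)&(r>1.6*b)&(r>35); grn=(g>1.35*r)&(g>1.15*b)&(g>25)
    for k,m in((-1,red),(0,grn),(1,red)):
        c=hullc(proj(p,g0+[0,.09*k,0]+cardR(0).apply(box)))
        nn,lab,st,ce=cv2.connectedComponentsWithStats(m.astype(np.uint8))
        ok=[i for i in range(1,nn) if st[i,4]>30 and np.hypot(*(ce[i]-c))<25]
        i=max(ok,key=lambda i:st[i,4]); meas.append((n,k,hullc(np.argwhere(lab==i)[:,::-1]))); print(n,k,meas[-1][2].round(1),st[i])
def res(v):
    R=cardR(v[2]); r=[]
    for n,k,c in meas:
        o=np.array([v[0],v[1],.0796])+Ro.from_euler("z",v[2]).apply([0,.09*k,0])
        r+=list(hullc(proj(P[n],o+R.apply(box)))-c)
    return r
f=least_squares(res,[.58,-.2,0]); print("row",f.x.round(4),np.round(f.fun,1))
J=json.load(open("fit.json")); J["row"]=f.x.tolist()
L=J["lid"]; R=lidR(L[2]); J["slot"]=(np.array([L[0],L[1],.175])+R.apply([-.0015,.0016,.004])).tolist()
json.dump(J,open("fit.json","w")); print(J)
t=P["top"]["color"][150:260,310:480,::-1]; im=np.clip(cv2.resize(t,None,fx=4,fy=4,interpolation=cv2.INTER_CUBIC)*1.6,0,255).astype(np.uint8)
for k in(-1,0,1):
    o=np.array([f.x[0],f.x[1],.0796])+Ro.from_euler("z",f.x[2]).apply([0,.09*k,0])
    for q in proj(P["top"],o+cardR(f.x[2]).apply(np.vstack([box,box*[1,1,-1]*[1,1,1]]))): cv2.circle(im,tuple(((q-[310,150])*4+2).astype(int).tolist()),2,(255,255,0),-1)
cv2.imwrite("pics/cards.png",im)
# reach
for s in(0,1):
  for k in(-1,1):
    Rc=cardR(f.x[2]); Rt=Rc*Ro.from_euler("x",180,degrees=True)*Ro.from_euler("z",90+180*s,degrees=True)
    o=np.array([f.x[0],f.x[1],.0796])+Ro.from_euler("z",f.x[2]).apply([0,.09*k,0])
    for d in(.021,.15): print("card",s,k,d,np.round(arm.inverse_kinematics(o+Rc.apply([0,0,d]),quat(Rt)) if arm.inverse_kinematics(o+Rc.apply([0,0,d]),quat(Rt)) is not None else [9],2))
  Rt=R*Ro.from_euler("x",180,degrees=True)*Ro.from_euler("z",90+180*s,degrees=True)
  for d in(.01,.1,.18):
    q=arm.inverse_kinematics(np.array(J["slot"])+R.apply([0,0,d]),quat(Rt)); print("slot",s,d,None if q is None else np.round(q,2))
E
python3 fit2.py
```

```text
side -1 [333.7 126.5] [328 117  12  21 137]
side 0 [326.3 146.7] [322 137  10  20 115]
side 1 [314.1 170.2] [306 158  17  25 199]
top -1 [439.8 198.4] [427 194  27  10 218]
top 0 [402.  196.4] [389 192  27  10 215]
top 1 [358.7 194.4] [346 190  26  10 220]
row [ 0.5745 -0.1966  0.0043] [-0.3 -0.1 -0.2  0.   3.8 -0.4 -0.4 -3.2 -2.3 -1.4  1.   0.5]
{'row': [0.5744958545317483, -0.19663556522833078, 0.0043232610385064854], 'lid': [0.5124968171590738, 0.2133533215705756, 2.355623804018662], 'slot': [0.5138545398576606, 0.20973001419842324, 0.17741624352262939]}
card 0 -1 0.021 [-0.23  1.21  1.26  1.25 -0.71  1.73 -2.22]
card 0 -1 0.15 [-0.12  1.16  1.26  0.92 -0.68  1.96 -2.32]
card 0 1 0.021 [-0.52  1.16  1.26  1.4  -0.74  1.74 -2.38]
card 0 1 0.15 [-0.41  1.1   1.26  1.09 -0.7   1.96 -2.48]
slot 0 0.01 [-0.54  0.56  0.53  1.64 -0.7   1.53 -0.59]
slot 0 0.1 [-0.49  0.56  0.57  1.47 -0.67  1.7  -0.61]
slot 0 0.18 [-0.43  0.59  0.62  1.3  -0.69  1.86 -0.62]
card 1 -1 0.021 [-0.13  1.01  0.89  1.25 -0.42  1.61  0.72]
card 1 -1 0.15 [-0.05  1.01  0.89  0.92 -0.41  1.89  0.66]
card 1 1 0.021 [-0.35  0.89  0.77  1.4  -0.4   1.58  0.46]
card 1 1 0.15 [-0.3   0.91  0.81  1.09 -0.41  1.85  0.43]
slot 1 0.01 [-0.4   0.52  0.32  1.63 -0.62  1.48  2.48]
slot 1 0.1 [-0.41  0.53  0.44  1.47 -0.62  1.67  2.48]
slot 1 0.18 [-0.39  0.57  0.54  1.3  -0.65  1.84  2.49]
```

View pics/cards.png

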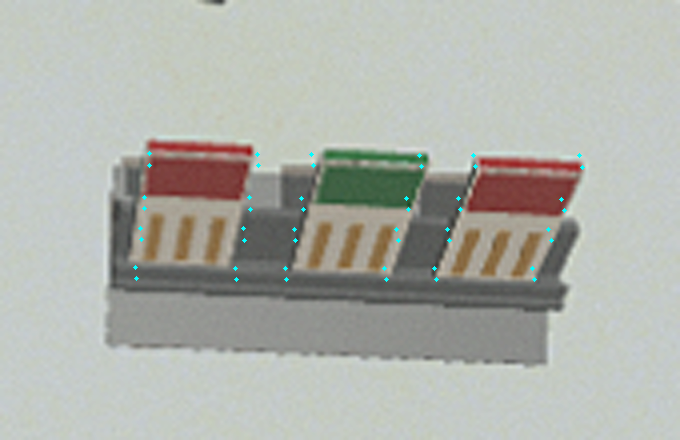

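The overlay shows that the row yaw is off by about -2.6° (top edges drop from row 143 to row 160) and that the cards are not evenly spaced. I'll fit each card's y separately and use the full band hull, including the top edge.

```bash
python3 - <<'E'
s=open("fit2.py").read()
s=s[:s.index("# reach")]
s=s.replace("i=max(ok,key=lambda i:st[i,4]); meas.append((n,k,hullc(np.argwhere(lab==i)[:,::-1]))); print(n,k,meas[-1][2].round(1),st[i])",
"q=np.argwhere(np.isin(lab,ok))[:,::-1]; h=hullc(q); meas.append((n,k,h,q.min(0)-.5,q.max(0)+.5)); print(n,k,h.round(1),q.min(0),q.max(0))")
a=s.index("def res"); b=s.index("J=json")
s=s[:a]+'''def cen(v,k): return np.array([v[0],v[1],.0796])+Ro.from_euler("z",v[2]).apply([0,v[4+k],0])*(1 if k else 1)
def res(v):
    R=cardR(v[2]); r=[]
    for n,k,c,lo,hi in meas:
        u=proj(P[n],cen(v,k)+R.apply(box)); r+=list(hullc(u)-c)+list(.5*(u.min(0)-lo))+list(.5*(u.max(0)-hi))
    return r+[v[1]+.2]
f=least_squares(res,[.58,-.2,0,-.09,0,.09]); print("row",f.x.round(4)); print(np.round(f.fun[:-1].reshape(-1,6),1))
'''+s[b:]
s=s.replace('o=np.array([f.x[0],f.x[1],.0796])+Ro.from_euler("z",f.x[2]).apply([0,.09*k,0])','o=cen(f.x,k); print(k,o.round(4))')
s=s.replace("st[i,4]>30","st[i,4]>8").replace('J["row"]=f.x.tolist()','J["cards"]={k:cen(f.x,k).tolist() for k in(-1,0,1)}; J["yaw"]=f.x[2]').replace("cards.png","cards2.png")
open("fit3.py","w").write(s)
E
python3 fit3.py
```

```text
side -1 [333.7 126.5] [328 117] [339 137]
side 0 [324.9 145.5] [318 135] [331 156]
side 1 [314.1 170.2] [306 158] [322 182]
top -1 [440.3 196.3] [427 190] [454 203]
top 0 [402.3 194.3] [389 188] [416 201]
top 1 [358.7 192.1] [346 185] [372 199]
row [ 0.5771 -0.1992 -0.0424 -0.0878 -0.0021  0.0958]
[[ 0.4 -0.2 -0.5 -1.4  0.9  0.7]
 [ 0.8 -0.2 -0.  -1.4  1.1  1.1]
 [ 0.7 -0.3  0.1 -1.1  0.6  1. ]
 [-0.4 -0.5 -1.1 -0.6  0.6 -0.1]
 [-0.2 -0.4 -0.7 -0.5  0.5 -0. ]
 [-0.  -0.3 -0.6 -0.2  0.4 -0.1]]
{'row': [0.5744958545317483, -0.19663556522833078, 0.0043232610385064854], 'lid': [0.5124968171590738, 0.2133533215705756, 2.355623804018662], 'slot': [0.5138545398576606, 0.20973001419842324, 0.17741624352262939], 'cards': {-1: [0.5733619743404891, -0.2869025423685268, 0.0796], 0: [0.5769959365134375, -0.20130563835101967, 0.0796], 1: [0.5811480909691205, -0.10350286840072243, 0.0796]}, 'yaw': np.float64(-0.04242888595985341)}
-1 [ 0.5734 -0.2869  0.0796]
0 [ 0.577  -0.2013  0.0796]
1 [ 0.5811 -0.1035  0.0796]
```

View pics/cards2.png

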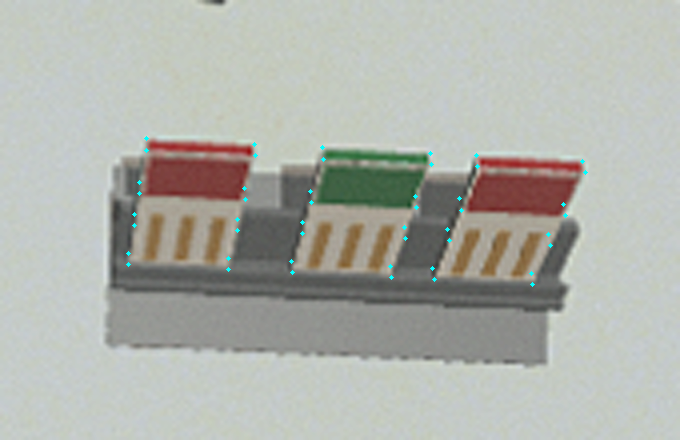

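Every card corner now falls on the image. Grasping the nearer red card (k=1).

```bash
cat >> h.py <<'E'
J=json.load(open("fit.json")); RL=lidR(J["lid"][2]); SLOT=np.array(J["slot"])
X180=Ro.from_euler("x",180,degrees=True)
RC=cardR(J["yaw"]); RTC=RC*X180*Ro.from_euler("z",-90,degrees=True); RTS=RL*X180*Ro.from_euler("z",90,degrees=True)
def st(tag=""):
    s=status.read_state(); print(tag,"t",round(float(s["time_s"]),2),"p",np.round(s["eef_pos"],4),"F",np.round(s["ft_force"],1),"M",np.round(s["ft_torque"],2),"open",round(float(s["opening"]),3),"g",round(float(s["grip_force"]),1)); return s
def pick(k):
    c=np.array(J["cards"][str(k)])
    command_gripper(0.5)
    arm.move_ptp(c+RC.apply([0,0,.15]),quat(RTC)); st("pre")
    arm.line_to(c+RC.apply([0,0,.0213]),feed=.12); st("at")
    command_gripper(0.0,40); st("grip")
    arm.line_to(c+RC.apply([0,0,.16]),feed=.12); st("up")
def slotpose(x,y,d): return SLOT+RL.apply([x,y,d])
E
cat > go1.py <<'E'
from h import *
p=status.read_state()["eef_pos"]
arm.line_to([p[0],p[1],.45],feed=.3)
arm.move_ptp([.5,-.05,.42],[0,0,1,0] if arm.inverse_kinematics([.5,-.05,.42],[0,0,1,0]) is not None else quat(RTC)); st("via")
pick(1)
arm.line_to(np.array(status.read_state()["eef_pos"])+[-.08,.03,.1],feed=.25)
arm.move_ptp(slotpose(0,0,.17),quat(RTS)); st("slotpre")
for n in("top","side"):
    im=eyes.read_camera(n); np.save(f"c1_{n}.npy",im,allow_pickle=True)
    q=proj(im,slotpose(0,0,.06))[0].astype(int); y,x=max(q[1]-75,0),max(q[0]-100,0)
    cv2.imwrite(f"pics/c1_{n}.png",cv2.resize(im["color"][y:y+150,x:x+200,::-1],None,fx=4,fy=4))
E
python3 go1.py; python3 -c "
import cv2,numpy as np
a=cv2.imread('pics/c1_top.png');b=cv2.imread('pics/c1_side.png')
cv2.imwrite('pics/c1.png',np.hstack([cv2.resize(a,(400,300)),cv2.resize(b,(400,300))]))"
```

```text
via t 4.66 p [ 0.5003 -0.0488  0.42  ] F [-0.1 -0.1 -0.3] M [-0.01  0.02 -0.02] open 1.003 g 0.0
pre t 6.28 p [ 0.6563 -0.1065  0.2114] F [-0.3  0.6  0.4] M [ 0.01 -0.51  0.01] open 0.502 g 0.0
at t 7.51 p [ 0.5924 -0.1042  0.0988] F [-0.9  0.3 -0.3] M [-0.04 -0.56 -0.02] open 0.501 g 0.0
grip t 7.91 p [ 0.5924 -0.1041  0.0983] F [1.5 0.  0.9] M [-0.07 -0.8   0.02] open 0.086 g 41.4
up t 9.22 p [ 0.6607 -0.1067  0.2176] F [-0.  -0.  -1.8] M [-0.03 -0.64 -0.  ] open 0.089 g 41.2
slotpre t 10.93 p [0.583  0.1394 0.3152] F [-0.5 -1.2  0.8] M [-0.52 -0.5   0.05] open 0.087 g 41.1
```

View pics/c1.png

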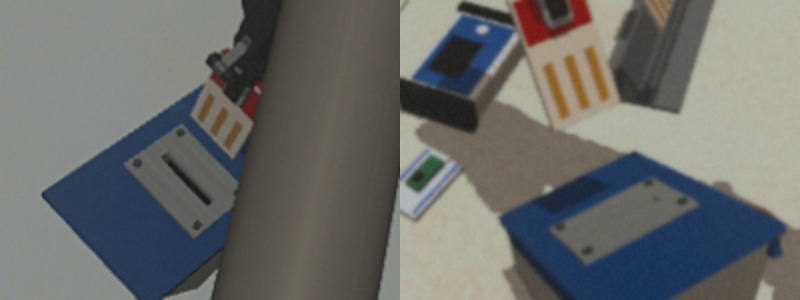

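The top view shows card 1 held squarely, with its bottom edge parallel to the slot. The side view shows the red band at the fingers. I'll overlay the predicted card outline to check how it sits in the hand.

```bash
cat > ov.py <<'E'
from h import *
import sys
def overlay(pre,out):
    s=status.read_state(); q=s["eef_rot"]; R=Ro.from_quat([q[1],q[2],q[3],q[0]]); o=np.array(s["eef_pos"])
    print("rot err deg",np.degrees((RTS.inv()*R).as_rotvec()).round(2),"lid-frame pos",RL.inv().apply(o-SLOT).round(4))
    # card in tool frame: z from -.0337 to .0763, thickness along y, width along x
    C=np.array([[x,y,.0763] for x,y in((.03,.004),(.03,-.004),(-.03,-.004),(-.03,.004))]); T=C*[1,1,0]+[0,0,-.0337]
    ims=[]
    for n in("top","side"):
        im=np.load(f"{pre}_{n}.npy",allow_pickle=True).item(); c=proj(im,o+R.apply([[0,0,.05]]))[0].astype(int)
        y,x=max(c[1]-37,0),max(c[0]-50,0); k=4
        w=cv2.resize(im["color"][y:y+75,x:x+100,::-1],None,fx=k,fy=k,interpolation=cv2.INTER_CUBIC); w=np.clip(w*1.4,0,255).astype(np.uint8)
        for A in(C,T): cv2.polylines(w,[((proj(im,o+R.apply(A))-[x,y])*k+2).astype(np.int32)],True,(255,255,0),1)
        ims.append(w)
    cv2.imwrite(out,np.hstack(ims))
overlay(sys.argv[1],sys.argv[2])
E
python3 ov.py c1 pics/ov1.png
```

```text
rot err deg [-0.04 -0.04  0.14] lid-frame pos [-0.0016  0.0007  0.1698]
```

View pics/ov1.png

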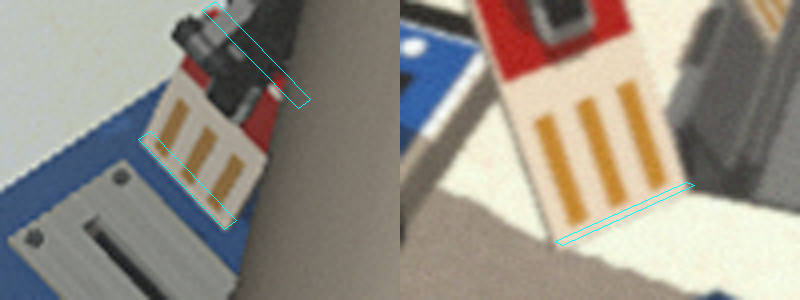

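The overlay matches the held card to about 1 mm. Approaching the slot in small steps with force checks.

```bash
cat >> h.py <<'E'
def lp():
    s=status.read_state(); return RL.inv().apply(np.array(s["eef_pos"])-SLOT), RL.inv().apply(s["ft_force"]), s
def show(tag):
    a,f,s=lp(); print(tag,"t",round(float(s["time_s"]),2),"lid",(a*1e3).round(1),"F",f.round(1)); return a,f
E
cat > ins.py <<'E'
from h import *
import sys
x,y=float(sys.argv[1]),float(sys.argv[2])
arm.line_to(slotpose(x,y,.086),quat(RTS),feed=.15); arm.pause(.15); a,f0=show("near")
for d in(.08,.076,.073,.070,.067,.063):
    arm.line_to(slotpose(x,y,d),feed=.04); a,f=show(d)
    if (f-f0)[2]>6: print("contact"); break
E
python3 ins.py 0 0
```

```text
near t 11.89 lid [-0.6 -0.1 87.5] F [-1.3 -0.2 -0.8]
0.08 t 12.19 lid [ 0.1  0.  79.7] F [-0.9  0.6 -0.4]
0.076 t 12.44 lid [ 0.1  0.  75.6] F [-0.  -0.1 -0.2]
0.073 t 12.69 lid [ 0.1  0.  72.7] F [ 0.1  0.6 -0.9]
0.07 t 12.94 lid [ 0.1  0.  69.8] F [-0.3 -0.6 -0.1]
0.067 t 13.19 lid [ 0.1  0.  66.7] F [-0.3 -0.9 -0.3]
0.063 t 13.44 lid [ 0.2  0.  62.6] F [-0.3  0.  -0.6]
```

No contact force at 13 mm deep, so the card has entered the slot. Continuing, then releasing.

```bash
cat > rel.py <<'E'
from h import *
import sys
x,y=float(sys.argv[1]),float(sys.argv[2]); _,f0=show("start")
for d in(.052,.042,.032,.022,.012):
    arm.line_to(slotpose(x,y,d),feed=.06); a,f=show(d)
    if abs(f-f0).max()>12: print("STOP"); sys.exit(1)
command_gripper(0.4); arm.pause(.3); show("released")
arm.line_to(slotpose(x,y,.15),feed=.2)
im=eyes.read_camera("side"); c=proj(im,SLOT)[0].astype(int)
cv2.imwrite(f"pics/rel{sys.argv[3]}.png",cv2.resize(im["color"][c[1]-75:c[1]+75,c[0]-100:c[0]+100,::-1],None,fx=3,fy=3)); st("end")
E
python3 rel.py 0 0 1
```

```text
start t 13.44 lid [ 0.2  0.  62.6] F [-0.3  0.  -0.6]
0.052 t 13.78 lid [ 0.3  0.1 51.2] F [-0.3 -0.2 -0.1]
0.042 t 14.09 lid [ 0.2  0.1 41.4] F [-0.5 -0.9 -0. ]
0.032 t 14.41 lid [ 0.2  0.1 31.4] F [-1.6 -0.2 -1.4]
0.022 t 14.72 lid [ 0.3  0.1 21.4] F [-0.7  0.1 -0.5]
0.012 t 15.04 lid [ 0.2  0.1 11.4] F [-0.1 -0.2 -1.2]
released t 15.72 lid [-0. -0. 12.] F [-0.6  1.   0.4]
end t 16.61 p [0.5737 0.1497 0.2992] F [-0.4  0.2 -0.1] M [-0.43 -0.44  0.03] open 0.403 g 0.0
```

View pics/rel1.png

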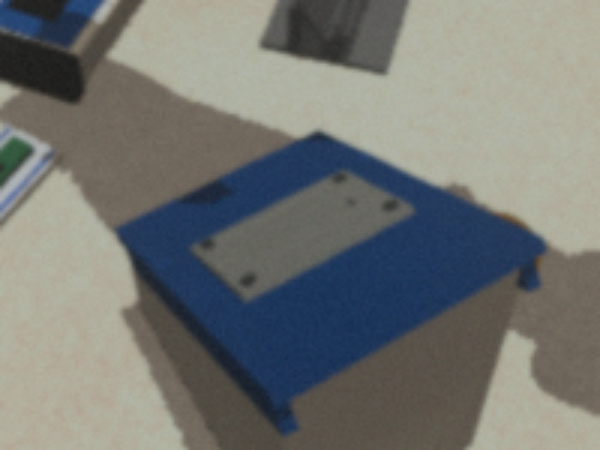

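The plate is clear, nothing sticks out of the slot, and card 1 is inside. Now the second card, with the same checks.

```bash
cat > go2.py <<'E'
from h import *
arm.line_to(np.array(status.read_state()["eef_pos"])+[0,-.03,.1],feed=.25)
arm.move_ptp(np.array(J["cards"]["-1"])+RC.apply([0,0,.2])+[-.05,0,.08],quat(RTC))
pick(-1)
arm.line_to(np.array(status.read_state()["eef_pos"])+[-.08,.03,.1],feed=.25)
arm.move_ptp(slotpose(0,0,.17),quat(RTS)); arm.pause(.2); st("slotpre")
for n in("top","side"): np.save(f"c2_{n}.npy",eyes.read_camera(n),allow_pickle=True)
E
python3 go2.py && python3 ov.py c2 pics/ov2.png
```

```text
Traceback (most recent call last):
  File "go2.py", line 3, in <module>
    arm.move_ptp(np.array(J["cards"]["-1"])+RC.apply([0,0,.2])+[-.05,0,.08],quat(RTC))
    ~~~~~~~~~~~~^^^^^^^^^^^^^^^^^^^^^^^^^^^^^^^^^^^^^^^^^^^^^^^^^^^^^^^^^^^^^^^^^^^^^^
rig.MotionError: the arm cannot take that pose within its joint ranges
```

```bash
sed -i '2d;s/^arm.move_ptp(np.array(J\["cards.*/arm.move_ptp([.5,-.15,.42],[0,0,1,0])/' go2.py
python3 go2.py && python3 ov.py c2 pics/ov2.png
```

```text
pre t 20.83 p [ 0.6486 -0.2901  0.2109] F [-0.4 -0.2 -0.3] M [-0.04 -0.44  0.06] open 0.498 g 0.0
at t 22.06 p [ 0.5849 -0.2875  0.0988] F [-0.5  1.   0.2] M [-0.   -0.56 -0.01] open 0.503 g 0.0
grip t 22.46 p [ 0.5846 -0.2874  0.0983] F [1.5 0.2 1.3] M [-0.05 -0.78  0.01] open 0.09 g 41.5
up t 23.77 p [ 0.6528 -0.2903  0.2176] F [-0.4 -0.  -1.3] M [-0.   -0.55 -0.06] open 0.089 g 41.3
slotpre t 26.11 p [0.5831 0.1397 0.3165] F [ 0.1  0.8 -0.8] M [-0.48 -0.45 -0.08] open 0.086 g 41.3
rot err deg [-0.01  0.03  0.04] lid-frame pos [-0.0005  0.0003  0.1703]
```

View pics/ov2.png

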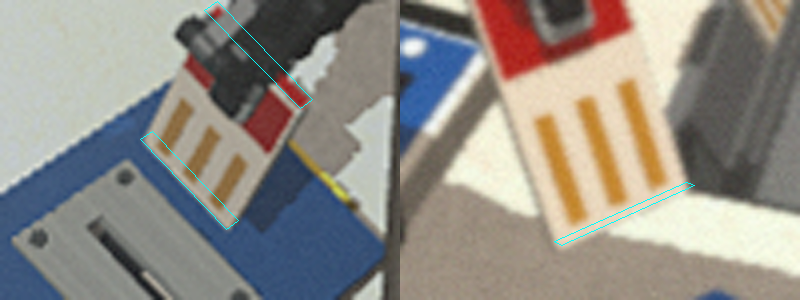

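The second red card is held the same way as the first, with its bottom edge on the predicted outline.

```bash
python3 ins.py 0 0 | tee o; grep -q contact o || { python3 rel.py 0 0 2
python3 - <<'E'
from h import *
arm.line_to(np.array(status.read_state()["eef_pos"])+[0,-.03,.1],feed=.25)
arm.move_ptp([.42,-.05,.45],[0,0,1,0]); st("clear")
im=[eyes.read_camera(n)["color"][:,:,::-1] for n in("side","top")]
cv2.imwrite("pics/fin.png",np.hstack([im[0][60:390,180:480],cv2.resize(im[1][50:330,80:480],None,fx=1.2,fy=1.18)[:330]]))
E
}
```

```text
near t 27.07 lid [-0.5 -0.3 87.5] F [-0.4  0.4 -0.6]
0.08 t 27.37 lid [ 0.1  0.1 79.7] F [ 0.3 -0.3 -1.3]
0.076 t 27.62 lid [ 0.1  0.1 75.6] F [-0.5  0.8 -0.5]
0.073 t 27.87 lid [ 0.1  0.  72.8] F [-0.5  0.4  0.3]
0.07 t 28.12 lid [ 0.1  0.  69.8] F [-1.  -0.8 -0.3]
0.067 t 28.37 lid [ 0.1  0.1 66.7] F [-0.4 -0.8 -0.7]
0.063 t 28.62 lid [ 0.1  0.1 62.6] F [-0.   0.5 -0.2]
start t 28.62 lid [ 0.1  0.1 62.6] F [-0.   0.5 -0.2]
0.052 t 28.95 lid [ 0.3  0.2 51.2] F [-0.5  0.3 -0.2]
0.042 t 29.27 lid [ 0.2  0.2 41.3] F [-0.7 -0.4 -0.5]
0.032 t 29.58 lid [ 0.2  0.1 31.4] F [-1.3 -0.6 -0.6]
0.022 t 29.9 lid [ 0.3  0.2 21.4] F [-0.9  0.5 -0.7]
0.012 t 30.22 lid [ 0.2  0.2 11.3] F [-0.4 -0.3 -0.4]
released t 30.89 lid [-0.  0. 12.] F [-0.5 -0.6  0.2]
end t 31.78 p [0.5736 0.1496 0.2991] F [-0.4 -0.3 -1. ] M [-0.48 -0.46 -0.03] open 0.404 g 0.0
clear t 34.39 p [ 0.4201 -0.0499  0.4496] F [-0.1  0.2  0.9] M [ 0.01  0.03 -0.03] open 0.399 g 0.0
```

View pics/fin.png

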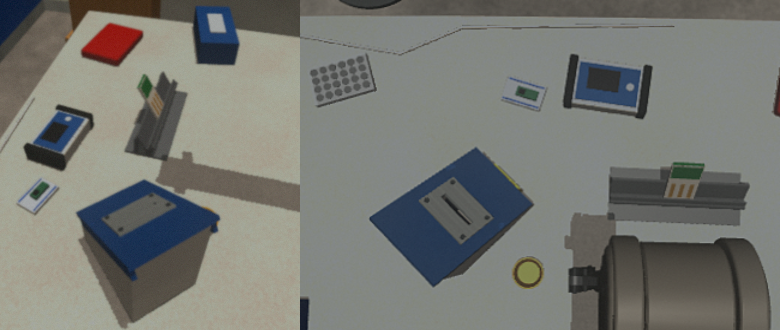

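The final views (side left, top right) show the plate with nothing proud, the green card still in the rack, and the bystanders in place. There is a light streak in the slot at about (455,207), so I'll check numerically whether it's a card lying deep in the box.

Run:
```python
from h import *
im=eyes.read_camera("top")
P0=np.load("P.npy",allow_pickle=True).item()["top"]; P2=np.load("c2_top.npy",allow_pickle=True).item()
a=np.array([[x,y,0] for x,y in((.012,.045),(.012,-.045),(-.012,-.045),(-.012,.045))])
for n,p in(("before",P0),("after1",P2),("after2",im)):
    M=cv2.getPerspectiveTransform(proj(p,SLOT+RL.apply(a)).astype(np.float32),np.float32([[0,0],[30,0],[30,12],[0,12]]))
    w=cv2.warpPerspective(p["color"],M,(30,12)); print(n); print(w[1:11].mean(2).astype(int)); 
print("mean colour after2 streak",w[5,8:22].tolist())
for t in("red_a_mid","green_mid","meter_mid","dish_mid","breadboard_mid"): print(t,[(np.round(d["centre"],3).tolist(),round(d["confidence"],2)) for d in spotter.tip_of(t,im)])
```

```text
before
[[86 86 86 87 89 87 89 88 87 87 88 89 87 89 88 88 87 87 87 86 88 87 86 85
  87 87 86 85 85 85]
 [87 86 86 87 87 87 88 87 87 86 87 86 86 87 87 87 85 86 87 85 88 89 89 87
  87 87 86 86 85 85]
 [85 86 87 82 74 74 71 69 68 67 66 63 62 59 66 66 65 65 63 61 74 75 75 73
  76 77 77 84 85 86]
 [84 84 85 70 37 36 34 35 33 31 32 31 27 29 33 30 29 30 29 29 28 34 33 35
  49 54 52 80 85 85]
 [83 84 85 71 22 25 25 27 25 25 26 27 25 27 28 28 27 28 27 28 28 29 27 29
  42 50 43 78 85 84]
 [83 84 85 72 29 31 32 31 30 30 29 32 32 30 32 31 31 33 33 34 35 35 34 34
  44 52 48 79 86 84]
 [87 85 87 81 46 46 49 47 51 51 48 48 48 49 48 50 51 52 55 55 54 54 56 52
  55 64 52 87 86 86]
 [87 87 88 81 67 67 68 68 70 71 66 69 67 68 69 69 69 69 70 70 69 72 71 71
  71 72 66 82 87 87]
 [86 88 88 82 77 78 78 78 79 80 78 76 76 77 78 77 77 76 76 77 76 76 76 79
  78 78 74 85 87 87]
 [85 86 85 85 86 86 85 86 87 87 86 85 85 85 87 87 85 83 84 83 83 84 85 86
  85 84 85 83 85 85]]
after1
[[ 99  99  98 100  99 101 100 101 100 101 102 101 101 100 101 100 100 100
  100 100 101  99  99  99  99  99  99  97  98  97]
 [ 99 100 
[... 2112 characters left out ...]
8  95  95]
 [ 93  94  94  90  82  80  80  82  82  82  82  80  80  80  81  83  83  83
   83  82  83  82  84  82  84  83  80  90  94  95]
 [ 92  92  92  95  91  92  93  93  92  95  93  89  91  93  92  92  90  89
   90  91  91  91  92  90  91  91  91  89  91  93]]
mean colour after2 streak [[37, 39, 39], [37, 39, 39], [38, 40, 39], [41, 42, 41], [44, 44, 44], [46, 46, 45], [38, 39, 39], [26, 28, 31], [29, 31, 33], [27, 29, 31], [28, 30, 31], [29, 31, 32], [28, 30, 31], [29, 32, 33]]
red_a_mid []
green_mid [([0.579, -0.203, 0.076], 0.72)]
meter_mid [([0.78, -0.058, 0.028], 0.85)]
dish_mid [([0.401, 0.095, 0.01], 0.98), ([0.781, -0.06, 0.028], 0.49)]
breadboard_mid [([0.769, 0.116, 0.007], 0.72)]
```

The streak covers only half of the slot's length and did not change after the second card. It must be card 1 lying deep in the box, because a card still in the slot would cover 60 of its 70 mm. Handing in.

```bash
python3 -c "
from rig import arm
print(arm.hand_in())"
```

```text
the job is handed in; nothing more can be done
None
```

I posted both red-banded cards through the slot into the box, left the green card in the rack and the other things undisturbed, and handed the job in at about 35 s of the 58 s allowed.

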